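# Try a taper arbor in the socket and drift it free

## Robot

A 6-joint arm with a two-finger parallel gripper is mounted at the origin on the work surface. World frame = base frame: x ahead of the robot, y to its left, z up, the work surface at z = 0. Lengths are in mm, angles in degrees, forces in N, time in s.
With the tool pointing down it reaches from about 300 to 850 mm from the base axis. Payload 4.2 kg.
Tool frame: the origin (TCP) lies at the very end of the fingers, on their centre line; the grasp point (between the pads) lies 19 mm behind it (env.grip_depth is the distance from the TCP to the grasp point, in mm); z points along the fingers, y is the line along which they close (so a half turn about z gives the same grasp; the last joint's range is limited). The gripper opens to 91 mm and grips with 3 to 60 N. Pads are 32 mm wide; open, the fingers measure 118 mm over their backs; the gripper's body (76 mm by 178 mm) begins 60 mm behind the grasp point.
Start: joints at [69.213, 18.312, 89.639, -0, 72.044, -1.146], TCP at [193.275, 541.561, 213.976] pointing down, gripper open.
Joint ranges: [-177.97, 177.97], [-48.28, 115.42], [12.27, 149.76], [-77.06, 257.06], [2.81, 150.46], [-146.56, 146.56]. Speed limits (degrees/s): [147.25, 147.25, 180, 180, 180, 180].

## Interface

Orientations are given as [roll, pitch, yaw] about the fixed x, y, z axes, in that order (R = Rz(yaw) Ry(pitch) Rx(roll)).
In Python, from workcell import env, cams gives the robot as it stands.
- The arm moves only by the tool apply_moves, never from a script. Its argument "deltas" is a list of rows, each a list of 5 numbers: the shift along the tool's x, y, z in m, then the turn about the tool's z in rad, then the opening, from -1 (shut) to 1 (fully open), so that 0 is half open. In form: [[tx, ty, tz, roll, gripper], ...]. A call has 1 to 5 rows; each row is the pose to reach, as a shift and turn from the pose commanded when the call began, along the tool's axes at that moment; what a row does not reach only later rows make up. A row lasts 1/10 s, in which the tool goes at most 50 mm and 8.59 degrees, less where a joint would pass 70% of its speed; a pose out of reach is approached as far as the arm can. A call with a gripper value outside its range is refused whole. The fingers move at their own pace and stop on an object; "grip_force" is the grip in N (left out, the last holds). Time passes only in rows, so rows that repeat a pose let the fingers close. It gives the time, the measured TCP pose, the force, the opening and the grip force at its end, in the units of the state.
- env.state(): the state, without advancing time (a new reading comes with each control period).
- cams.grab_frame(name): name is "scene" or "top"; returns the picture (480x640x3 uint8, blue, green, red); there is no depth.
- cams.get_calibration(name): a dict with "mtx" (3x3 intrinsics, pixels), "eye" and "attitude" of the camera in the world. Camera axes: x right, y down, z forward; pixel columns grow to the right and rows downward; lengths in mm; the calibration is good to about 2 mm. A picture is of the moment at which its call begins. get_calibration takes no time and is no camera call.
- env.job_done(): hands the job in; it is judged then, once.
The state is a dict: "time_s": time; "qpos": joint angles; "qvel": joint speeds; "effort": joint torques, N m; "ee_pos": TCP position; "ee_rot": TCP orientation; "force": force on the tool from outside, world axes, zero at the start; "torque": the same for the moment, N m; "gripper_width": finger opening in mm; "gripper_force": force on a finger pad.
Only numpy, scipy, OpenCV 4.12 (cv2) and the standard library are available. Lean on these libraries where they do the work, as an engineer would, in place of code of your own. Each camera call takes 0.05 s, during which the arm holds its last target. There are 200 camera calls.

## Task

Try the fit of the red-headed taper arbor: take it from the wooden stand, push it into the blue socket block with a twist until its collar sits fully home on the rim, and let go of it. Then drive the orange-handled wedge, nose first from the shelf side, through the slot under the arbor until it has raised the arbor 10 to 16 mm and freed it from the jaws, and leave the wedge lying there with the arbor standing loose on it. Leave the other tool, the tub and the carton where they are.

Things in the scene. Friction and masses are not known exactly. Their poses are not given: they have to be found in the camera images.
- arbor_head (a point): Centre of the arbor's round red head (42 mm diameter, 45 mm high): grip here. The arbor is a 150 mm long steel tool, about 0.6 kg, hanging upright in either of the stand's two holes, its collar on the stand's top. The collar's underside is 30.5 mm, the tang's end 122.5 mm below this point. z is up along the arbor, y along the tang's 28 mm width (a half turn looks the same).
- arbor_collar (a point): Centre of the underside of the arbor's steel collar (52 mm diameter, 8 mm thick), same axes as arbor_head. Below it the shank tapers from 40 to 30 mm diameter over 62 mm, then comes the tang. With the arbor fully home this point meets socket_mouth.
- arbor_tang (a point): Middle of the lower end of the arbor's flat tang, which is 30 mm long, 28 mm wide (along y) and 7 mm thick (along x); same axes as arbor_head.
- socket_mouth (a point): Centre of the rim of the tapered bore on top of the fixed blue socket block, 158 mm above the work surface; z up, y along the wedge slot towards its entry side. The block's upper part is round, 66 mm diameter. The bore tapers like the shank, 1.5 mm wider in radius (43 mm diameter at the rim). Over the last 10 mm two spring jaws grip the shank: pushing home takes 10 to 20 N; it then stays held.
- tang_seat (a point): Centre of the top of a plate at the foot of the bore, 64 mm below the rim; axes of socket_mouth, not of the plate. Its slot for the tang, 11 x 32 mm, has its long side anywhere within 1 rad either way of this y axis: feel for it. It stays put when rubbed. Out of line, the arbor stops 28 mm above home and can be let go and regripped there; press with 5 to 15 N, turn till it drops, then push.
- slot_entry (a point): Middle of the outer edge of the shelf in front of the wedge slot, on its top, 50 mm above the work surface, 82 mm out along y from the bore's axis; axes of socket_mouth. The slot runs through the block along y under the bore, 30 mm wide, its floor level with the shelf, its roof 34 mm higher. The block's face is 33 mm from the axis. The home arbor's tang ends 16 mm above the floor.
- drift_handle (a point): Centre of the orange handle (50 mm long, 24 mm wide, 46 mm high) of the wedge: grip it across the 24 mm. The wedge is 200 mm long, 0.4 kg, and lies on its flat underside, 23 mm below this point. x points to the nose, z up. Driving it under the tang takes 10 to 25 N; it stays where it is left.
- drift_nose (a point): Tip of the wedge, 5 mm above its underside, 175 mm ahead of drift_handle; same axes. The steel blade is 18 mm thick: 10 mm high at the nose, rising evenly to 32 mm at 100 mm from the nose, then level to the handle, which begins 150 mm from the nose.
- stand: Wooden stand, fixed, 210 x 90 x 105 mm, with two holes 42 mm wide, 55 mm either side of its centre along its x. Origin at the centre of its underside.
- chuck_head (a point): Centre of the head of the other tool, black, with a round 34 mm head 42 mm high and a straight shank, hanging in the other hole of the stand. Leave it alone.
- tub: White plastic tub with a blue band, 94 mm diameter, 85 mm high; origin at the centre of its underside. Leave it alone.
- carton: Small red carton, 75 x 110 x 50 mm; origin at the centre of its underside. Leave it alone.
Not all that is in view belongs to the job. What is shaped like the part that bears drift_handle but pink is not meant.

How it is judged (in metres and radians):
On the way, in this order (a step that is already met when the one before it is completed fails the run):
1. the arbor is fully home in the socket (collar within 3 mm of the rim and 4 mm of its centre), upright, let go, and the wedge is not yet in the slot (z of arbor_collar in the frame of socket_mouth below 0.003 m and horizontal distance between arbor_collar and socket_mouth below 0.004 m and angle between arbor_collar's own z axis and vertical below 0.06 rad and contact force between the fingers and arbor below 0.1 N and y of drift_nose in the frame of socket_mouth above 0.033 m), for 0.2 s.
2. the wedge enters the slot while the arbor is still home (within 4 mm) (y of drift_nose in the frame of socket_mouth below 0.025 m and x of drift_nose in the frame of socket_mouth between -0.015 and 0.015 m and z of arbor_collar in the frame of socket_mouth below 0.004 m and contact force between the fingers and arbor below 0.1 N), for 0.05 s.
3. the wedge, driven through the slot past the bore's axis, has lifted the arbor at least 10 mm, with nothing else of the robot touching the arbor (z of arbor_collar in the frame of socket_mouth above 0.01 m and y of drift_nose in the frame of socket_mouth below -0.04 m and contact force between drift and arbor above 0.3 N and contact force between each of the arm, the fingers and arbor below 0.1 N), for 0.2 s.
At the end, for the whole second after the job is handed in: The arbor stands upright (within 0.12 rad) in the socket, its collar 10 to 20 mm above the rim and within 10 mm of its centre, resting on the wedge; the wedge lies flat in the slot with its nose at least 40 mm past the bore's axis; both are let go and still (z of arbor_collar in the frame of socket_mouth between 0.01 and 0.02 m and horizontal distance between arbor_collar and socket_mouth below 0.01 m and angle between each of arbor_collar, drift_handle's own z axis and vertical below 0.12 rad and y of drift_nose in the frame of socket_mouth below -0.04 m and x of drift_nose in the frame of socket_mouth between -0.015 and 0.015 m and contact force between drift and arbor above 0.3 N and linear speed of each of arbor, drift below 0.01 m/s); the robot touches nothing.
It fails at once if the other tool, the tub or the carton is shifted more than 25 mm or tipped (distance of any of chuck_head, tub, carton from where it was at the start of the episode above 0.025 m or angle between any of tub, carton's own z axis and vertical above 0.3 rad).
It also fails if it takes over 70 s, if anything falls off the work surface, if the arm or the gripper's body presses on something with over 40 N, if the wrist force passes 120 N, or if a joint passes its speed limit or range.

## Working session

There is one attempt and no reset: what is moved stays moved. The work goes in short steps, Python scripts to look and compute and a tool call to move; the robot and the scene stay as the last step left them, time stands still between calls to the robot, and variables do not carry over. Pictures are saved under pics/ and viewed, at most 11 in all, crops included, and the job is handed in when it is done.

Besides the shell and the picture viewer there is one more tool, called after ">>>" in YAML: its name, and indented under it one key for each argument. apply_moves: Moves the arm, as the interface text tells. Its arguments: {"type":"object","properties":{"deltas":{"type":"array"},"grip_force":{"type":"number"}},"required":["deltas"]}

```bash
mkdir -p pics && cat > h.py <<'E'
import numpy as np, cv2
from workcell import env, cams
E
python3 - <<'E'
from h import *
for n in("scene","top"):
    cv2.imwrite(f"pics/{n}0.png",cams.grab_frame(n)); print(n,cams.get_calibration(n))
print(env.state())
E
```

```text
scene {'mtx': array([[479.53050311,   0.        , 320.46728505],
       [  0.        , 479.53050311, 232.72088083],
       [  0.        ,   0.        ,   1.        ]]), 'eye': array([1181.94544319, -404.32936801,  691.41757624]), 'attitude': array([-128.21141084,   -0.54025089,   53.71370991])}
top {'mtx': array([[603.10846456,   0.        , 332.18652902],
       [  0.        , 603.10846456, 239.04913726],
       [  0.        ,   0.        ,   1.        ]]), 'eye': array([ 395.80157858,   39.29057336, 1476.75485039]), 'attitude': array([-171.63377701,    0.5518541 ,  -88.50740172])}
{'time_s': 0.1, 'qpos': array([ 6.92124531e+01,  1.83482527e+01,  8.96984951e+01, -1.08455134e-03,
        7.20435729e+01, -1.14555887e+00]), 'qvel': array([-0.01320378, -0.09418493, -0.17156542, -0.05341767, -0.00745356,
        0.02146058]), 'effort': array([ 2.37057384e-04, -4.13336527e+01, -2.32509398e+01,  7.29687628e-02,
        4.22728155e-02, -5.99728787e-05]), 'ee_pos': array([193.12634133, 541.12786339, 213.20783693]), 'ee_rot': array([-1.79909677e+02, -7.74742342e-04,  1.60358347e+02]), 'force': array([-0.26937008,  0.38971595, -0.50289068]), 'torque': array([ 0.06233594, -0.05416417, -0.01580771]), 'gripper_force': 0.0, 'gripper_width': 91.45830226800692}
```

View pics/scene0.png

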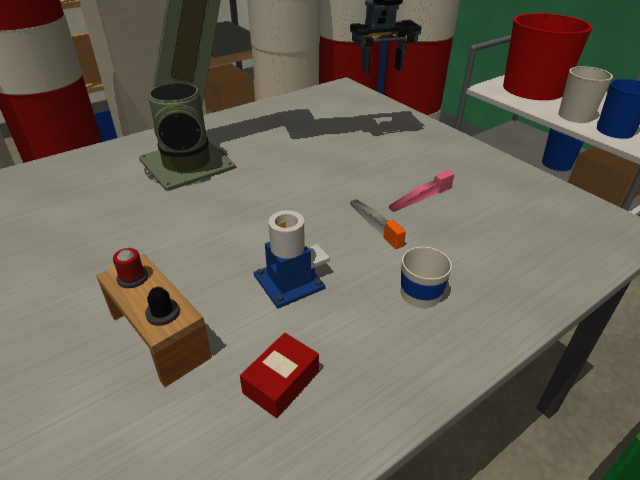

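View pics/top0.png

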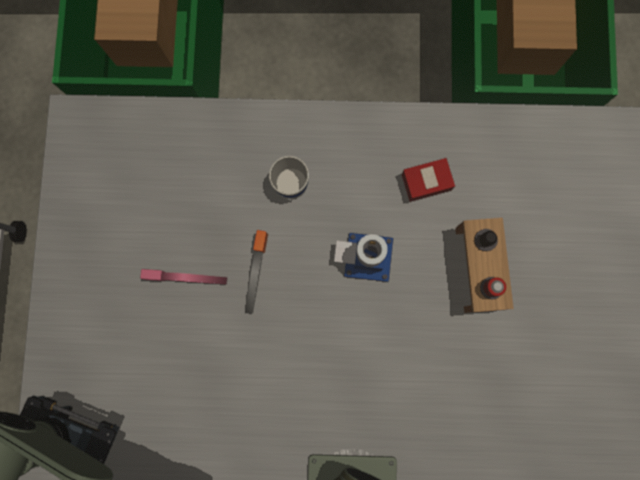

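The scene view shows the red head at (128,263), the black tool at (160,300), the socket at (287,230) with its shelf on the right, and the orange wedge handle at (395,234). In the top view, the red head is at (495,287), the socket ring at (372,248), the shelf at (343,250) on the +y side, and the orange handle at (260,241) with its nose at (250,310).

```bash
cat > h.py <<'E'
import numpy as np, cv2
from scipy.spatial.transform import Rotation as R
from workcell import env, cams
def ray(n,uv):
    c=cams.get_calibration(n); d=np.linalg.inv(c["mtx"])@[uv[0],uv[1],1]
    return c["eye"],R.from_euler("xyz",c["attitude"],degrees=True).as_matrix()@d
def onz(n,uv,z):
    e,d=ray(n,uv); return e+d*(z-e[2])/d[2]
def tri(a,b):
    (e1,d1),(e2,d2)=ray("top",a),ray("scene",b)
    s=np.linalg.lstsq(np.c_[d1,-d2],e2-e1,rcond=None)[0]
    p,q=e1+s[0]*d1,e2+s[1]*d2; return (p+q)/2,np.linalg.norm(p-q)
def blobs(img,lo,hi,box,amin=15):
    x0,y0,x1,y1=box; hsv=cv2.cvtColor(img,cv2.COLOR_BGR2HSV)
    m=cv2.inRange(hsv,np.array(lo),np.array(hi)); k=np.zeros_like(m);k[y0:y1,x0:x1]=m[y0:y1,x0:x1]
    cs=[c for c in cv2.findContours(k,0,2)[0] if cv2.contourArea(c)>amin]
    return sorted(cs,key=cv2.contourArea)[::-1]
E
cat > m1.py <<'E'
from h import *
T=cv2.imread("pics/top0.png")
def show(name,cs,z):
    for c in cs[:2]:
        (u,v),r,a=cv2.minAreaRect(c); cc,rad=cv2.minEnclosingCircle(c)
        print(name,"rect",np.round([u,v],1),np.round(r,1),round(a,1),"circ",np.round(cc,1),round(rad,1),"->",onz("top",(u,v),z).round(1),onz("top",cc,z).round(1))
show("ring",blobs(T,(0,0,150),(180,60,255),(352,228,395,272)),158)
show("shelf",blobs(T,(0,0,110),(180,60,255),(325,232,356,270)),50)
show("headR",blobs(T,(0,120,60),(10,255,255),(470,270,520,305)),140)
show("headR2",blobs(T,(170,120,60),(180,255,255),(470,270,520,305)),140)
show("orange",blobs(T,(3,150,80),(18,255,255),(240,220,280,260)),46)
show("stand",blobs(T,(8,60,60),(25,255,255),(440,205,530,325)),105)
show("white cap",blobs(T,(0,0,130),(180,90,255),(480,275,510,300),5),158)
big=[cv2.resize(T[y:y+100,x:x+100],(400,400),interpolation=cv2.INTER_CUBIC) for x,y in((322,200),(215,225))]
cv2.imwrite("pics/crop1.png",np.hstack(big))
E
python3 m1.py
```

```text
ring rect [372. 249.] [28. 28.] 90.0 circ [371.8 248.6] 14.5 -> [569.4 -31.2 158. ] [570.2 -30.8 158. ]
shelf rect [338.  250.5] [37. 26.] 90.0 circ [336.5 250.5] 21.8 -> [578.   43.9  50. ] [577.9  47.5  50. ]
headR rect [496.5 286. ] [18. 19.] 90.0 circ [496.5 286.1] 10.0 -> [ 496.1 -308.4  140. ] [ 495.9 -308.3  140. ]
orange rect [259.9 240.5] [10.9 20. ] 10.3 circ [260.5 240.5] 10.8 -> [597.9 231.9  46. ] [598.  230.4  46. ]
stand rect [487.5 264.4] [93.4 41.7] 83.7 circ [488.4 264.1] 50.4 -> [ 547.5 -297.6  105. ] [ 548.3 -299.7  105. ]
white cap rect [497.5 286. ] [6. 7.] 90.0 circ [497.5 286. ] 3.9 -> [ 494.8 -305.9  158. ] [ 494.8 -305.9  158. ]
```

View pics/crop1.png

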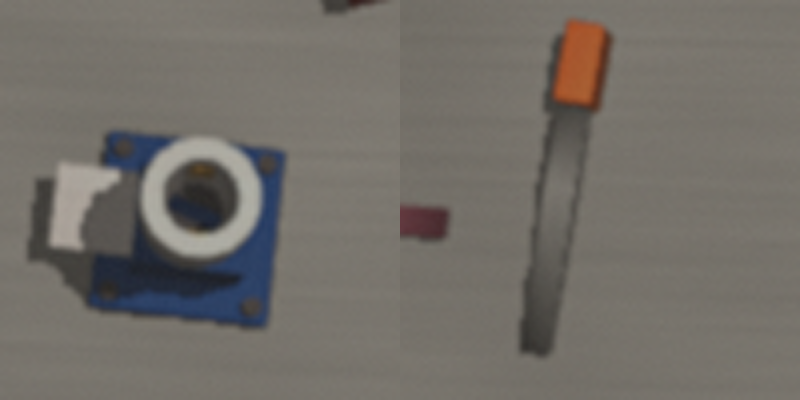

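The crop shows the ring centre at about (372.2,249.4). The base plate corners give the block's yaw and the shelf's outer edge runs (336.6,240.5)–(335,262). The wedge nose is at about (249,312.7), with the handle's top face centred at about (260.5,241).

```bash
cat > m2.py <<'E'
from h import *
T=cv2.imread("pics/top0.png");S=cv2.imread("pics/scene0.png")
P=lambda x,y:(322+x/4-.4,200+y/4-.4)
Q=lambda x,y:(215+(x-400)/4-.4,225+y/4-.4)
pl=[onz("top",P(*c),10) for c in((110,132),(285,152),(268,327),(92,305))]
print("plate c",np.mean(pl,0).round(1),[np.degrees(np.arctan2(*(b-a)[1::-1])).round(1) for a,b in((pl[1],pl[0]),(pl[2],pl[3]),(pl[3],pl[0]),(pl[2],pl[1]))])
sh=[onz("top",P(*c),50) for c in((59,162),(52,248))]; print("slot_entry",np.mean(sh,0).round(1),(sh[0]-sh[1]).round(1))
print("ring",onz("top",P(201,198),158).round(1))
h=[onz("top",Q(*c),46) for c in((570,20),(607,28),(597,105),(557,102))]; hc=np.mean(h,0)
n=onz("top",Q(536,350),7); d=n-hc
print("handle",hc.round(1),"nose",n.round(1),np.hypot(*d[:2]).round(1),np.degrees(np.arctan2(d[1],d[0])).round(1))
# scene
c=blobs(S,(0,130,60),(8,255,255),(105,240,150,290)); 
x,y,w,hh=cv2.boundingRect(np.vstack(c)); print("head scene box",x,y,w,hh, [cv2.contourArea(k) for k in c])
for tp in((496.5,286),(497.5,286)):
  print("tri head",tri(tp,(x+w/2-.5,y+hh/2-.5)), onz("scene",(x+w/2-.5,y+hh/2-.5),135.5))
g=cv2.inRange(cv2.cvtColor(S,cv2.COLOR_BGR2HSV),np.array((0,0,150)),np.array((180,60,255)));k=np.zeros_like(g);k[205:260,262:310]=g[205:260,262:310]
x,y,w,hh=cv2.boundingRect(k);print("ring scene",x,y,w,hh, onz("scene",(x+w/2-.5,y+.49*(w*0.66)),158).round(1))
o=blobs(S,(5,150,80),(20,255,255),(375,210,415,255))[0];m=cv2.moments(o);print("orange scene",onz("scene",(m['m10']/m['m00'],m['m01']/m['m00']),23).round(1))
A=cv2.resize(S[225:345,85:225],(700,600),interpolation=cv2.INTER_CUBIC); cv2.imwrite("pics/crop2.png",A)
B=cv2.resize(T[210:320,455:525],(380,600),interpolation=cv2.INTER_CUBIC)
C=cv2.resize(S[200:310,250:340],(400,489),interpolation=cv2.INTER_CUBIC);C=np.vstack([C,np.zeros((111,400,3),np.uint8)])
cv2.imwrite("pics/crop3.png",np.hstack([B,C]))
E
python3 m2.py
```

```text
plate c [569.6 -31.6  10. ] [np.float64(84.8), np.float64(84.3), np.float64(-4.6), np.float64(-4.8)]
slot_entry [577.   49.9  50. ] [51.8 -2.9  0. ]
ring [569.1 -30.9 158. ]
handle [598. 231.  46.] nose [427.7 256.9   7. ] 172.3 171.3
head scene box 113 248 26 35 [514.0]
tri head (array([ 496.40005587, -308.3131151 ,  138.34605862]), np.float64(0.9743627103673405)) [ 493.15458226 -307.38388492  135.5       ]
tri head (array([ 496.69732529, -309.33607033,  139.06011103]), np.float64(2.999320882296295)) [ 493.15458226 -307.38388492  135.5       ]
ring scene 262 210 43 31 [577.5 -39.8 158. ]
orange scene [601. 236.  23.]
```

View pics/crop3.png

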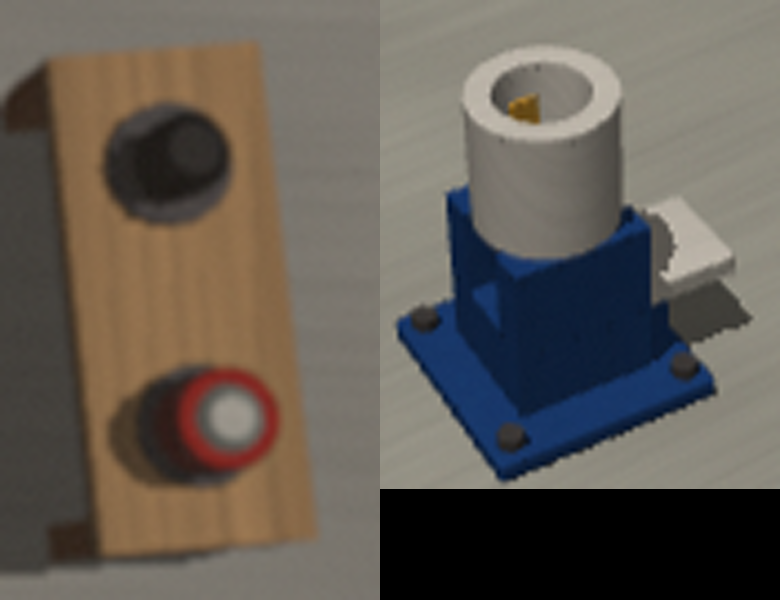

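The crop shows the red head's top centred at about (496.6,286.6) and the block with its pale shelf on the +y side. The results agree with each other:

| Point | x, y (mm) | Check |
|---|---|---|
| Socket | (569.3, -31.2) | y axis azimuth about 84.5°, and the shelf edge lies 82 mm out as it should |
| Arbor | about (493.5, -305.5) | |
| Wedge handle | (598, 231) | points to 171° |

I'm moving over the arbor now.

>>> apply_moves:
  deltas:
    - [-0.028,-0.035,-0.0013,0,1]
    - [-0.057,-0.07,-0.003,0,1]
    - [-0.085,-0.104,-0.004,0,1]
    - [-0.114,-0.139,-0.005,0,1]
    - [-0.142,-0.174,-0.0065,0,1]

```text
time_s: 0.6
ee_pos: [268.6, 328.0, 220.1]
ee_rot: [-180.0, 0.0, 160.4]
force: [0.3, 0.6, -0.2]
gripper_width: 90.9
gripper_force: 0.0
```

>>> apply_moves:
  deltas:
    - [-0.028,-0.035,-0.0013,0,1]
    - [-0.057,-0.07,-0.003,0,1]
    - [-0.085,-0.104,-0.004,0,1]
    - [-0.114,-0.139,-0.005,0,1]
    - [-0.142,-0.174,-0.0065,0,1]

```text
time_s: 1.1
ee_pos: [343.8, 116.6, 226.9]
ee_rot: [180.0, 0.0, 160.4]
force: [1.3, -0.1, -0.4]
gripper_width: 91.0
gripper_force: 0.0
```

>>> apply_moves:
  deltas:
    - [-0.028,-0.035,-0.0013,0,1]
    - [-0.057,-0.07,-0.003,0,1]
    - [-0.085,-0.104,-0.004,0,1]
    - [-0.114,-0.139,-0.005,0,1]
    - [-0.142,-0.174,-0.0065,0,1]

```text
time_s: 1.6
ee_pos: [419.1, -95.2, 233.3]
ee_rot: [180.0, -0.0, 160.3]
force: [1.0, 0.2, -0.6]
gripper_width: 91.1
gripper_force: 0.0
```

>>> apply_moves:
  deltas:
    - [-0.028,-0.035,-0.0013,0,1]
    - [-0.057,-0.07,-0.003,0,1]
    - [-0.085,-0.104,-0.004,0,1]
    - [-0.114,-0.139,-0.005,0,1]
    - [-0.142,-0.174,-0.0065,0,1]

```text
time_s: 2.1
ee_pos: [494.4, -306.6, 239.4]
ee_rot: [180.0, -0.0, 160.3]
force: [0.1, 1.7, 0.1]
gripper_width: 91.0
gripper_force: 0.0
```

```bash
cat >> h.py <<'E'
def go(p,s=None):
    s=s or env.state(); M=R.from_euler("xyz",s["ee_rot"],degrees=True).as_matrix()
    return (M.T@(np.array(p)-s["ee_pos"])).round(1)
E
python3 - <<'E'
from h import *
s=env.state();print(s["time_s"],s["ee_pos"],s["ee_rot"],s["qpos"].round(1),go((493.5,-305.5,120)))
for p in((497,287),(496.6,286.6)): print(onz("top",(p[0]-.4,p[1]-.4),158))
E
```

```text
2.1 [ 494.41897725 -306.62156101  239.38239279] [ 1.79968739e+02 -4.99287853e-02  1.60335068e+02] [ -32.9   18.1   86.2    0.    75.7 -103.3] [  1.1   0.7 119.4]
[ 493.48164983 -303.88040181  158.        ]
[ 494.33117861 -303.02292748  158.        ]
```

>>> apply_moves:
  deltas:
    - [0.001,-0.0005,0.04,0,1]
    - [0.001,-0.001,0.075,0,1]
    - [0.001,-0.001,0.1,0,1]
    - [0.001,-0.001,0.118,0,1]
    - [0.001,-0.001,0.118,0,1]

```text
time_s: 2.6
ee_pos: [491.0, -304.3, 118.7]
ee_rot: [179.9, -0.4, 160.4]
force: [-0.8, -0.2, 0.1]
gripper_width: 91.0
gripper_force: 0.0
```

>>> apply_moves:
  deltas:
    - [0,0,0,0,-0.4]
    - [0,0,0,0,-0.4]
    - [0,0,0,0,-0.4]
    - [0,0,0,0,-0.4]
    - [0,0,0,0,-0.4]
  grip_force: 45

```text
time_s: 3.1
ee_pos: [493.2, -305.6, 122.5]
ee_rot: [-180.0, 0.1, 160.4]
force: [-0.8, 0.1, 0.2]
gripper_width: 53.9
gripper_force: 0.0
```

>>> apply_moves:
  deltas:
    - [0,0,0,0,-0.5]
    - [0,0,0,0,-0.5]
    - [0,0,0,0,-0.5]
    - [0,0,0,0,-0.5]
    - [0,0,0,0,-0.5]

```text
time_s: 3.6
ee_pos: [493.5, -304.4, 122.2]
ee_rot: [179.9, 0.0, 160.3]
force: [1.6, 4.7, 3.3]
gripper_width: 41.4
gripper_force: 45.0
```

>>> apply_moves:
  deltas:
    - [0,0,-0.02,0,-0.5]
    - [0,0,-0.06,0,-0.5]
    - [0,0,-0.1,0,-0.5]
    - [0,0,-0.14,0,-0.5]
    - [0,0,-0.17,0,-0.5]

```text
time_s: 4.1
ee_pos: [492.6, -306.0, 293.2]
ee_rot: [-179.9, 0.0, 160.4]
force: [0.1, -0.7, -5.0]
gripper_width: 41.5
gripper_force: 45.0
```

```bash
python3 - <<'E'
from h import *
S=cams.grab_frame("scene");T=cams.grab_frame("top");cv2.imwrite("pics/s1.png",S);cv2.imwrite("pics/t1.png",T)
s=env.state();print(s["time_s"],s["ee_pos"],s["qpos"].round(1),s["force"],s["gripper_width"])
def pr(n,p):
    c=cams.get_calibration(n);q=c["mtx"]@(R.from_euler("xyz",c["attitude"],degrees=True).as_matrix().T@(np.array(p)-c["eye"]));return q[:2]/q[2]
e=s["ee_pos"];tip=e-[0,0,105];u,v=pr("scene",tip).astype(int);print(u,v,pr("scene",e))
A=cv2.resize(S[v-95:v+25,u-60:u+60],(590,590),interpolation=cv2.INTER_CUBIC);cv2.imwrite("pics/c4.png",A)
E
```

```text
4.2 [ 494.31167359 -306.98376252  295.47900036] [-3.290e+01  1.650e+01  8.060e+01 -1.000e-01  8.240e+01 -1.033e+02] [ 0.47935063 -0.32315029 -4.79194623] 41.59586282355051
117 240 [100.365404   186.44869808]
```

View pics/c4.png

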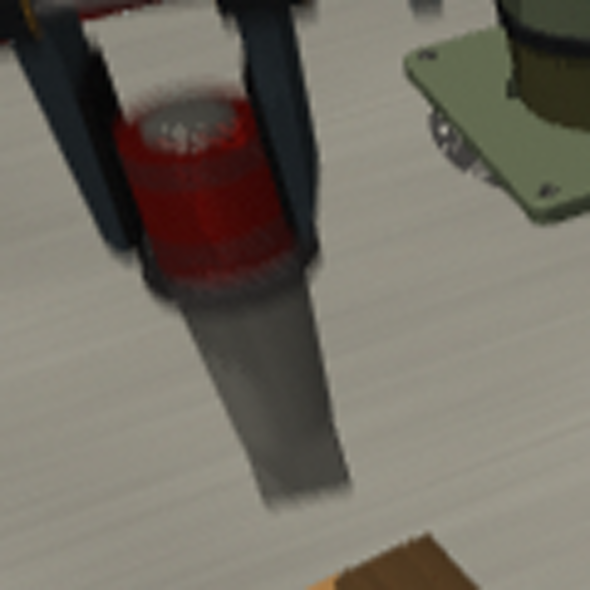

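The arbor is held, and the tang shows nearly face-on. Its lower corners in the crop are at (268,508) and (350,488).

```bash
python3 - <<'E'
from h import *
z=295.5-109.2
k=120/590;f=lambda x,y:(57+x*k-.4,145+y*k-.4)
for a,b in(((268,508),(350,488)),((265,503),(350,485)),((270,510),(352,492))):
    p,q=onz("scene",f(*a),z),onz("scene",f(*b),z);d=q-p;print(((p+q)/2).round(1),np.hypot(*d[:2]).round(1),np.degrees(np.arctan2(d[1],d[0])).round(1))
s=env.state();print(s["ee_pos"],s["force"])
# bore look
T=cv2.imread("pics/top0.png");cv2.imwrite("pics/c5.png",cv2.resize(cv2.convertScaleAbs(T[230:268,352:392],alpha=2),(600,570),interpolation=cv2.INTER_CUBIC))
E
```

```text
[ 504.2 -308.6  186.3] 26.0 77.9
[ 501.9 -308.4  186.3] 26.9 74.8
[ 506.2 -308.6  186.3] 25.9 75.5
[ 494.31167359 -306.98376252  295.47900036] [ 0.47935063 -0.32315029 -4.79194623]
```

View pics/c5.png

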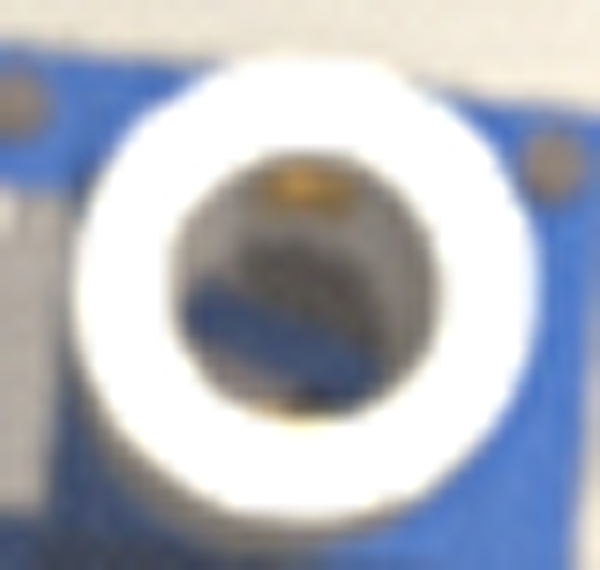

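The enlarged bore shows a blue strip from (195,305) to (370,370) at the foot. That is the tang slot, at azimuth about 70°. The tang is at about 76°, so I need roughly a 5° turn. I'll carry it over the socket.

>>> apply_moves:
  deltas:
    - [0.002,0.025,0,0,-0.5]
    - [0.004,0.055,0,0,-0.5]
    - [0.007,0.09,0,0,-0.5]
    - [0.009,0.12,0,0,-0.5]
    - [0.011,0.143,0,0,-0.5]

```text
time_s: 4.7
ee_pos: [529.7, -165.3, 288.3]
ee_rot: [-180.0, -0.3, 160.4]
force: [0.2, -0.4, -6.1]
gripper_width: 41.3
gripper_force: 45.0
```

>>> apply_moves:
  deltas:
    - [0.003,0.04,0,0.02,-0.5]
    - [0.006,0.08,0,0.04,-0.5]
    - [0.009,0.115,0,0.06,-0.5]
    - [0.011,0.142,0,0.09,-0.5]
    - [0.011,0.142,0,0.09,-0.5]

```text
time_s: 5.2
ee_pos: [567.6, -26.4, 288.2]
ee_rot: [-180.0, -0.3, 155.4]
force: [-0.9, -0.5, -4.4]
gripper_width: 41.2
gripper_force: 45.0
```

>>> apply_moves:
  deltas:
    - [0,0,0,0,-0.5]
    - [0,0,0,0,-0.5]

```text
time_s: 5.4
ee_pos: [567.3, -30.6, 290.1]
ee_rot: [-179.9, -0.2, 155.2]
force: [-0.1, -0.9, -5.4]
gripper_width: 41.4
gripper_force: 45.0
```

```bash
python3 - <<'E'
from h import *
S=cams.grab_frame("scene");cv2.imwrite("pics/s2.png",S)
s=env.state();print(s["time_s"],s["ee_pos"],s["ee_rot"].round(2),s["qpos"].round(1),s["force"],go((569.3,-31.2,290)))
A=cv2.resize(S[120:260,225:365],(590,590),interpolation=cv2.INTER_CUBIC);cv2.imwrite("pics/c6.png",A)
E
```

```text
5.45 [567.44237668 -30.72136269 290.66601542] [-1.7992e+02 -1.1000e-01  1.5515e+02] [ -4.2  15.7  82.5  -0.   82.  -69.4] [-0.57233611 -0.56492984 -5.63785756] [-1.9  0.3  0.7]
```

View pics/c6.png

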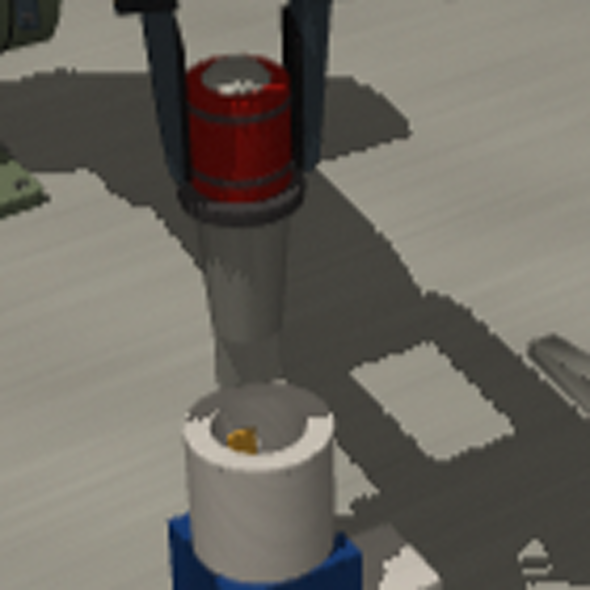

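The arbor hangs above the socket and looks about 3 px left of the ring centre (248 against 260 in the crop). I'll work out the offset.

```bash
python3 - <<'E'
from h import *
k=140/590;f=lambda x,y:(225+x*k-.4,120+y*k-.4)
r=onz("scene",f(259.5,425),158);print("ring scene",r.round(1), onz("scene",(286.1,220.7),158).round(1))
# edges in image: white cylinder and shank rows
S=cv2.imread("pics/s2.png");g=cv2.cvtColor(S,cv2.COLOR_BGR2HSV)
for v in (232,236,240,245): 
    w=np.where(g[v,255:320,2]>120)[0]+255; print(v,w.min(),w.max(),(w.min()+w.max())/2)
for v in (145,150,155,160):
    w=np.where((g[v,255:310,1]>150)&(g[v,255:310,2]>60)&((g[v,255:310,0]<8)|(g[v,255:310,0]>172)))[0]+255;print("red",v,w.min(),w.max(),(w.min()+w.max())/2)
def pr(p):
    c=cams.get_calibration("scene");q=c["mtx"]@(R.from_euler("xyz",c["attitude"],degrees=True).as_matrix().T@(np.array(p)-c["eye"]));return (q[:2]/q[2]).round(1)
e=env.state()["ee_pos"];print("predict head at tcp",pr(e+[0,0,13]),"tip",pr(e-[0,0,109]),"ring",pr((569.3,-31.2,158)),"cyl mid",pr((569.3,-31.2,125)))
E
```

```text
ring scene [572.  -29.2 158. ] [572.5 -29.8 158. ]
232 255 310 282.5
236 255 314 284.5
240 255 307 281.0
245 255 290 272.5
red 145 272 289 280.5
red 150 270 291 280.5
red 155 271 290 280.5
red 160 273 290 281.5
predict head at tcp [280.9 149.7] tip [283.7 209.2] ring [284.5 220.1] cyl mid [285.1 234. ]
```

>>> apply_moves:
  deltas:
    - [-0.0026,0.0018,0,0,-0.5]
    - [-0.0026,0.0018,0.02,0,-0.5]
    - [-0.0026,0.0018,0.045,0,-0.5]
    - [-0.0026,0.0018,0.06,0,-0.5]
    - [-0.0026,0.0018,0.07,0,-0.5]

```text
time_s: 5.95
ee_pos: [570.7, -29.8, 220.5]
ee_rot: [-180.0, -0.1, 155.1]
force: [-0.7, 0.7, -4.9]
gripper_width: 41.4
gripper_force: 45.0
```

>>> apply_moves:
  deltas:
    - [0,0,0,0,-0.5]
    - [0,0,0.005,0,-0.5]
    - [0,0,0.01,0,-0.5]
    - [0,0,0.013,0,-0.5]
    - [0,0,0.013,0,-0.5]

```text
time_s: 6.45
ee_pos: [571.1, -29.1, 208.7]
ee_rot: [-180.0, -0.0, 155.2]
force: [0.4, 0.3, -4.3]
gripper_width: 41.2
gripper_force: 45.0
```

>>> apply_moves:
  deltas:
    - [0,0,0.002,0,-0.5]
    - [0,0,0.004,0,-0.5]
    - [0,0,0.006,0,-0.5]
    - [0,0,0.007,0,-0.5]
    - [0,0,0.007,0,-0.5]

```text
time_s: 6.95
ee_pos: [571.1, -29.1, 201.8]
ee_rot: [-180.0, -0.0, 155.2]
force: [-0.5, -0.0, -5.6]
gripper_width: 41.3
gripper_force: 45.0
```

>>> apply_moves:
  deltas:
    - [0,0,0.001,0,-0.5]
    - [0,0,0.002,0,-0.5]
    - [0,0,0.003,0,-0.5]
    - [0,0,0.004,0,-0.5]
    - [0,0,0.004,0,-0.5]

```text
time_s: 7.45
ee_pos: [571.0, -29.1, 197.7]
ee_rot: [-180.0, -0.0, 155.2]
force: [-0.8, 0.4, -5.2]
gripper_width: 41.2
gripper_force: 45.0
```

>>> apply_moves:
  deltas:
    - [0,0,0.002,0,-0.5]
    - [0,0,0.004,0,-0.5]
    - [0,0,0.006,0,-0.5]
    - [0,0,0.008,0,-0.5]
    - [0,0,0.008,0,-0.5]

```text
time_s: 7.95
ee_pos: [570.6, -29.1, 189.4]
ee_rot: [-180.0, -0.1, 155.2]
force: [-2.7, -0.3, -6.5]
gripper_width: 41.3
gripper_force: 45.0
```

>>> apply_moves:
  deltas:
    - [0.0009,-0.0004,0.001,0,-0.5]
    - [0.0009,-0.0004,0.002,0,-0.5]
    - [0.0009,-0.0004,0.004,0,-0.5]
    - [0.0009,-0.0004,0.005,0,-0.5]
    - [0.0009,-0.0004,0.005,0,-0.5]

```text
time_s: 8.45
ee_pos: [570.2, -29.1, 185.1]
ee_rot: [180.0, 0.0, 155.2]
force: [-3.7, 0.8, -2.8]
gripper_width: 41.8
gripper_force: 45.0
```

>>> apply_moves:
  deltas:
    - [0.0009,-0.0004,0.001,0,-0.5]
    - [0.0009,-0.0004,0.003,0,-0.5]
    - [0.0009,-0.0004,0.005,0,-0.5]
    - [0.0009,-0.0004,0.006,0,-0.5]
    - [0.0009,-0.0004,0.006,0,-0.5]

```text
time_s: 8.95
ee_pos: [570.1, -29.2, 179.5]
ee_rot: [179.9, 0.1, 155.2]
force: [-0.9, 0.2, 4.5]
gripper_width: 41.2
gripper_force: 45.0
```

>>> apply_moves:
  deltas:
    - [0,0,0.002,0,-0.5]
    - [0,0,0.003,0,-0.5]
    - [0,0,0.004,0,-0.5]
    - [0,0,0.005,0,-0.5]
    - [0,0,0.005,0,-0.5]

```text
time_s: 9.45
ee_pos: [570.1, -29.2, 175.0]
ee_rot: [179.9, 0.1, 155.2]
force: [-1.6, -0.1, 8.1]
gripper_width: 41.3
gripper_force: 45.0
```

>>> apply_moves:
  deltas:
    - [0,0,0.001,0,-0.5]
    - [0,0,0.002,0,-0.5]
    - [0,0,0.003,0,-0.5]
    - [0,0,0.003,0,-0.5]

```text
time_s: 9.85
ee_pos: [570.2, -29.2, 174.9]
ee_rot: [179.9, 0.3, 155.2]
force: [-6.0, 0.9, 20.8]
gripper_width: 41.5
gripper_force: 45.0
```

The force rose sharply at z ≈ 175, which is the home height, so the arbor is seated. I'll ease off, let go, lift, and swing to the wedge.

>>> apply_moves:
  deltas:
    - [0,0,-0.002,0,-0.5]
    - [0,0,-0.004,0,-0.2]
    - [0,0,-0.004,0,0.3]
    - [0,0,-0.004,0,0.8]
    - [0,0,-0.004,0,1]

```text
time_s: 10.35
ee_pos: [569.0, -29.1, 174.2]
ee_rot: [-180.0, -0.1, 155.2]
force: [0.9, 0.2, 0.4]
gripper_width: 62.2
gripper_force: 0.0
```

>>> apply_moves:
  deltas:
    - [0,0,0,0,1]
    - [0,0,0,0,1]
    - [0,0,0,0,1]
    - [0,0,-0.02,0,1]
    - [0,0,-0.05,0,1]

```text
time_s: 10.85
ee_pos: [568.0, -29.0, 223.6]
ee_rot: [-179.9, -0.3, 155.2]
force: [0.5, 0.3, -1.0]
gripper_width: 91.0
gripper_force: 0.0
```

>>> apply_moves:
  deltas:
    - [0,0,-0.03,0,1]
    - [0,0,-0.06,0,1]
    - [0,0,-0.06,0,1]

```text
time_s: 11.15
ee_pos: [571.3, -29.2, 289.7]
ee_rot: [179.8, 0.5, 155.2]
force: [0.7, 0.1, 0.3]
gripper_width: 91.4
gripper_force: 0.0
```

>>> apply_moves:
  deltas:
    - [0.008,0.025,0,0.14,1]
    - [0.017,0.05,0,0.28,1]
    - [0.025,0.075,0,0.42,1]
    - [0.034,0.1,0,0.56,1]
    - [0.042,0.125,0,0.7,1]

```text
time_s: 11.65
ee_pos: [583.1, 103.0, 284.1]
ee_rot: [-179.9, -0.0, 114.8]
force: [-0.4, -0.6, 0.2]
gripper_width: 91.3
gripper_force: 0.0
```

>>> apply_moves:
  deltas:
    - [0.022,0.014,0,0.14,1]
    - [0.045,0.027,0,0.28,1]
    - [0.067,0.041,0,0.42,1]
    - [0.09,0.055,0,0.56,1]
    - [0.112,0.068,0,0.7,1]

```text
time_s: 12.15
ee_pos: [597.4, 233.4, 283.9]
ee_rot: [-179.9, 0.0, 74.7]
force: [0.6, 0.3, 0.6]
gripper_width: 91.1
gripper_force: 0.0
```

>>> apply_moves:
  deltas:
    - [0,0,0.02,0.14,1]
    - [0,0,0.04,0.28,1]
    - [0,0,0.06,0.42,1]
    - [0,0,0.08,0.56,1]
    - [0,0,0.1,0.7,1]

```text
time_s: 12.65
ee_pos: [597.1, 232.2, 183.2]
ee_rot: [-180.0, 0.1, 34.6]
force: [0.6, 0.7, -0.5]
gripper_width: 91.3
gripper_force: 0.0
```

>>> apply_moves:
  deltas:
    - [0,0,0,0.14,1]
    - [0,0,0,0.28,1]
    - [0,0,0,0.42,1]
    - [0,0,0,0.56,1]
    - [0,0,0,0.7,1]

```text
time_s: 13.15
ee_pos: [597.2, 232.1, 183.9]
ee_rot: [180.0, 0.1, -5.6]
force: [-0.2, -0.5, -0.5]
gripper_width: 91.4
gripper_force: 0.0
```

```bash
cat > m3.py <<'E'
from h import *
import sys
n=sys.argv[1]
T=cams.grab_frame("top");S=cams.grab_frame("scene");cv2.imwrite(f"pics/t{n}.png",T);cv2.imwrite(f"pics/s{n}.png",S)
s=env.state();print(s["time_s"],s["ee_pos"],s["ee_rot"].round(2),s["qpos"].round(1),s["force"].round(1),s["gripper_width"])
A=cv2.resize(S[140:300,240:450],(787,600),interpolation=cv2.INTER_CUBIC);cv2.imwrite(f"pics/d{n}.png",A)
E
python3 m3.py 3; python3 -c "
from h import *
print(go((599,233,100)))"
```

```text
13.25 [597.18712117 232.13286321 184.06130075] [ 1.7997e+02  7.0000e-02 -5.2100e+00] [ 20.2  25.3  83.    0.   71.7 115.4] [ 0.6 -0.2  0.8] 91.31685019263861
[ 1.8 -1.1 84.1]
```

View pics/d3.png

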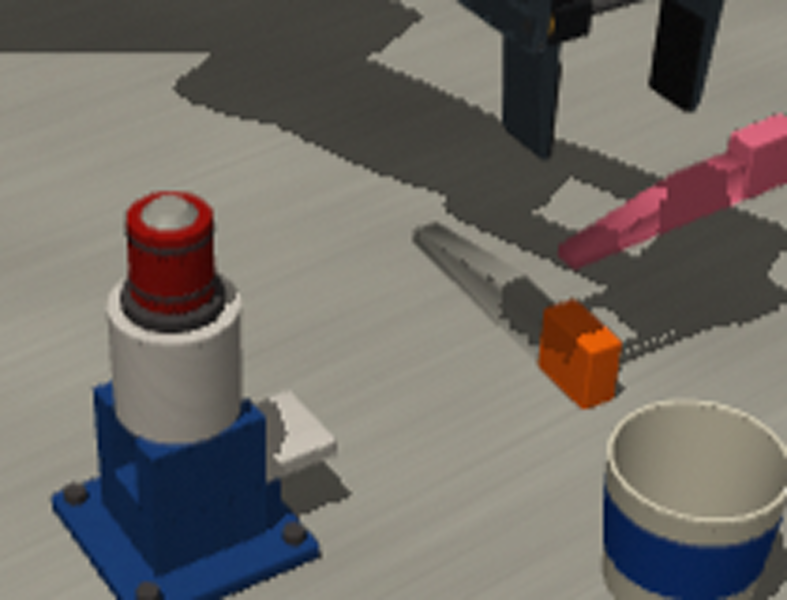

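The arbor sits with its collar on the rim and is released. The wedge lies clear with its handle at about (580,350) in the crop. I'll descend on the handle and grip it.

>>> apply_moves:
  deltas:
    - [0.0015,-0.001,0.045,0.03,1]
    - [0.0015,-0.001,0.09,0.06,1]
    - [0.0015,-0.001,0.13,0.06,1]
    - [0.0015,-0.001,0.16,0.06,1]
    - [0.0015,-0.001,0.176,0.06,0.5]

```text
time_s: 13.75
ee_pos: [596.9, 232.3, 5.2]
ee_rot: [179.8, 0.3, -8.5]
force: [-0.3, -0.1, 0.5]
gripper_width: 85.5
gripper_force: 0.0
```

>>> apply_moves:
  deltas:
    - [0,0,0,0,-0.2]
    - [0,0,0,0,-0.7]
    - [0,0,0,0,-0.8]
    - [0,0,0,0,-0.8]
    - [0,0,0,0,-0.8]
  grip_force: 55

```text
time_s: 14.25
ee_pos: [599.8, 233.4, 10.1]
ee_rot: [-179.9, -0.1, -8.6]
force: [-0.5, 0.0, -1.1]
gripper_width: 46.0
gripper_force: 0.0
```

>>> apply_moves:
  deltas:
    - [0,0,0,0,-0.8]
    - [0,0,0,0,-0.8]
    - [0,0,0,0,-0.8]
    - [0,0,0,0,-0.8]
    - [0,0,0,0,-0.8]

```text
time_s: 14.75
ee_pos: [599.5, 233.4, 9.2]
ee_rot: [-180.0, -0.0, -8.7]
force: [-0.3, 1.0, 1.9]
gripper_width: 23.8
gripper_force: 55.0
```

>>> apply_moves:
  deltas:
    - [0,0,-0.02,0,-0.8]
    - [0,0,-0.05,0,-0.8]
    - [0,0,-0.08,0,-0.8]
    - [0,0,-0.1,0,-0.8]
    - [0,0,-0.1,0,-0.8]

```text
time_s: 15.25
ee_pos: [600.8, 233.6, 111.5]
ee_rot: [-179.9, -0.3, -8.7]
force: [0.2, 0.0, -3.3]
gripper_width: 23.7
gripper_force: 55.0
```

>>> apply_moves:
  deltas:
    - [0,0,0,-0.09,-0.8]
    - [0,0,0,-0.2,-0.8]
    - [0,0,0,-0.32,-0.8]
    - [0,0,0,-0.44,-0.8]
    - [0,0,0,-0.56,-0.8]

```text
time_s: 15.75
ee_pos: [597.9, 232.6, 106.3]
ee_rot: [-180.0, 0.2, 23.7]
force: [0.8, 0.5, -2.7]
gripper_width: 23.5
gripper_force: 55.0
```

>>> apply_moves:
  deltas:
    - [0,0,0,-0.12,-0.8]
    - [0,0,0,-0.24,-0.8]
    - [0,0,0,-0.36,-0.8]
    - [0,0,0,-0.48,-0.8]
    - [0,0,0,-0.6,-0.8]

```text
time_s: 16.25
ee_pos: [597.8, 232.6, 106.3]
ee_rot: [-179.8, 0.2, 58.1]
force: [-0.2, 0.4, -2.5]
gripper_width: 23.7
gripper_force: 55.0
```

>>> apply_moves:
  deltas:
    - [0,0,0,-0.12,-0.8]
    - [0,0,0,-0.24,-0.8]
    - [0,0,0,-0.36,-0.8]
    - [0,0,0,-0.466,-0.8]
    - [0,0,0,-0.466,-0.8]

```text
time_s: 16.75
ee_pos: [597.9, 232.7, 106.6]
ee_rot: [-179.8, 0.1, 84.5]
force: [0.3, 0.3, -2.7]
gripper_width: 23.8
gripper_force: 55.0
```

```bash
python3 m3.py 4; python3 - <<'E'
from h import *
s=env.state()["ee_pos"][:2]-[570.1,-29.2]; print("handle in socket x,y",s@[.9954,-.0958],s@[.0958,.9954])
T=cv2.imread("pics/t4.png");S=cv2.imread("pics/s4.png")
cv2.imwrite("pics/e4.png",np.hstack([cv2.resize(T[205:275,250:400],(790,369),interpolation=cv2.INTER_CUBIC)]))
A=cv2.resize(S[150:290,270:430],(640,560),interpolation=cv2.INTER_CUBIC);cv2.imwrite("pics/f4.png",A)
E
```

```text
16.85 [598.30243533 232.80732357 107.279193  ] [-1.7984e+02  7.0000e-02  8.4370e+01] [20.2 28.8 88.8  0.  62.5 25.9] [-0.5 -0.1 -2.7] 23.841180221118684
handle in socket x,y 2.972402533755979 263.50388318667217
```

View pics/f4.png

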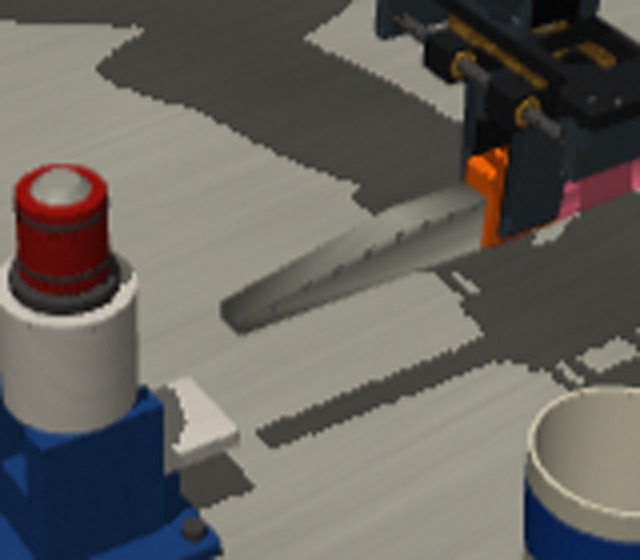

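The wedge is held and points at the slot, with the nose's near lower corner at crop (243,333). I'll check that against where it should be.

```bash
python3 - <<'E'
from h import *
s=env.state();c=cams.get_calibration("scene");e=s["ee_pos"]
def pr(p):
    q=c["mtx"]@(R.from_euler("xyz",c["attitude"],degrees=True).as_matrix().T@(np.array(p)-c["eye"]));return (q[:2]/q[2]).round(1)
yw=np.radians(s["ee_rot"][2]);a=np.array([-np.cos(yw),-np.sin(yw),0]);l=np.array([np.sin(yw),-np.cos(yw),0])
und=e-[0,0,9.2]
for off in(9,-9):
  for z in(0,10): print(off,z,pr(und+a*175+l*off+[0,0,z]))
print("meas near-lower",270+243/4-.4,150+333/4-.4,"ray at z",und[2],onz("scene",(270+243/4-.4,150+333/4-.4),und[2]).round(1), (und+a*175+l*9).round(1))
E
```

```text
9 0 [328.8 233.8]
9 10 [328.9 229.8]
-9 0 [324.1 229. ]
-9 10 [324.2 225. ]
meas near-lower 330.35 232.85 ray at z 98.07919299785202 [589.5  62.1  98.1] [590.1  57.8  98.1]
```

>>> apply_moves:
  deltas:
    - [0,-0.0015,0.015,0,-0.8]
    - [0,-0.0015,0.03,0,-0.8]
    - [0,-0.0015,0.04,0,-0.8]
    - [-0.008,-0.0015,0.045,0,-0.8]
    - [-0.02,-0.0015,0.045,0,-0.8]

```text
time_s: 17.35
ee_pos: [595.2, 212.9, 63.0]
ee_rot: [-179.9, 0.0, 84.5]
force: [-0.0, -0.1, -2.6]
gripper_width: 23.7
gripper_force: 55.0
```

>>> apply_moves:
  deltas:
    - [-0.006,0,0,0,-0.8]
    - [-0.012,0,0.001,0,-0.8]
    - [-0.018,0,0.002,0,-0.8]
    - [-0.018,0,0.003,0,-0.8]
    - [-0.018,0,0.003,0,-0.8]

```text
time_s: 17.85
ee_pos: [594.1, 195.4, 61.0]
ee_rot: [180.0, -0.0, 84.5]
force: [-0.1, -0.2, -3.6]
gripper_width: 23.4
gripper_force: 55.0
```

>>> apply_moves:
  deltas:
    - [0,-0.001,0.001,0,-0.8]
    - [0,-0.001,0.002,0,-0.8]
    - [0,-0.001,0.0025,0,-0.8]
    - [0,-0.001,0.0025,0,-0.8]

```text
time_s: 18.25
ee_pos: [593.1, 195.8, 58.9]
ee_rot: [180.0, -0.0, 84.5]
force: [-1.1, 0.6, 1.0]
gripper_width: 23.7
gripper_force: 55.0
```

>>> apply_moves:
  deltas:
    - [-0.007,0,0,0,-0.8]
    - [-0.014,0,0,0,-0.8]
    - [-0.021,0,0,0,-0.8]
    - [-0.025,0,0,0,-0.8]
    - [-0.025,0,0,0,-0.8]

```text
time_s: 18.75
ee_pos: [590.9, 169.3, 58.7]
ee_rot: [180.0, 0.1, 84.5]
force: [-0.3, -1.8, 2.2]
gripper_width: 23.9
gripper_force: 55.0
```

>>> apply_moves:
  deltas:
    - [-0.007,0,0,0,-0.8]
    - [-0.014,0,0,0,-0.8]
    - [-0.021,0,0,0,-0.8]
    - [-0.028,0,0,0,-0.8]
    - [-0.035,0,0,0,-0.8]

```text
time_s: 19.25
ee_pos: [587.9, 135.9, 59.1]
ee_rot: [179.9, -0.1, 84.5]
force: [0.8, 2.8, 5.1]
gripper_width: 23.9
gripper_force: 55.0
```

>>> apply_moves:
  deltas:
    - [-0.004,0,0,0,-0.8]
    - [-0.008,0,0,0,-0.8]
    - [-0.012,0,0,0,-0.8]
    - [-0.016,0,0,0,-0.8]
    - [-0.02,0,0,0,-0.8]

```text
time_s: 19.75
ee_pos: [586.9, 118.9, 59.4]
ee_rot: [179.8, -0.4, 84.4]
force: [1.5, 12.4, 5.0]
gripper_width: 23.6
gripper_force: 55.0
```

>>> apply_moves:
  deltas:
    - [-0.004,0,0,0,-0.8]
    - [-0.008,0,0,0,-0.8]
    - [-0.012,0,0,0,-0.8]
    - [-0.016,0,0,0,-0.8]
    - [-0.02,0,0,0,-0.8]

```text
time_s: 20.25
ee_pos: [584.7, 99.0, 59.3]
ee_rot: [179.8, -0.3, 84.4]
force: [1.8, 11.4, 4.1]
gripper_width: 23.6
gripper_force: 55.0
```

>>> apply_moves:
  deltas:
    - [-0.003,0,0,0,-0.8]
    - [-0.006,0,0,0,-0.8]
    - [-0.009,0,0,0,-0.8]
    - [-0.012,0,0,0,-0.8]
    - [-0.015,0,0,0,-0.8]

```text
time_s: 20.75
ee_pos: [583.2, 83.9, 59.3]
ee_rot: [179.8, -0.3, 84.4]
force: [1.1, 11.0, 4.4]
gripper_width: 23.6
gripper_force: 55.0
```

```bash
python3 m3.py 5
```

```text
20.85 [582.97497645  82.9694985   59.20406641] [179.87  -0.23  84.45] [ 6.9 27.2 99.9  0.2 52.7 12.3] [-0.4  7.3  5.2] 23.549665117625214
```

View pics/d5.png

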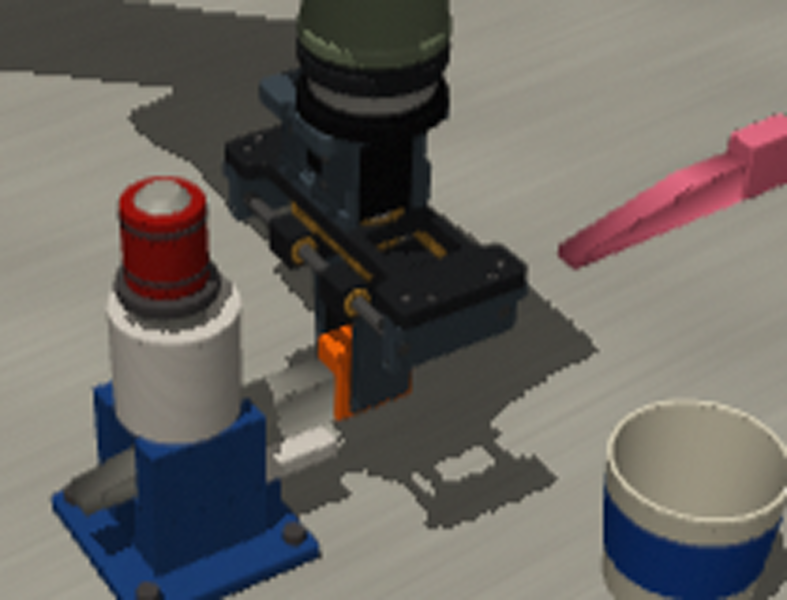

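The arbor is rising: the red head's top moved up about 4 px, or roughly 9–10 mm of lift. The nose is showing on the far side. I'll drive another 14 mm.

>>> apply_moves:
  deltas:
    - [-0.003,0,0,0,-0.8]
    - [-0.006,0,0,0,-0.8]
    - [-0.009,0,0,0,-0.8]
    - [-0.012,0,0,0,-0.8]
    - [-0.014,0,0,0,-0.8]

```text
time_s: 21.35
ee_pos: [581.7, 69.2, 59.2]
ee_rot: [179.9, -0.2, 84.4]
force: [1.2, 8.0, 5.1]
gripper_width: 23.8
gripper_force: 55.0
```

>>> apply_moves:
  deltas:
    - [0,0,0,0,-0.8]
    - [0,0,0,0,-0.8]

```text
time_s: 21.55
ee_pos: [581.7, 68.6, 59.2]
ee_rot: [179.9, -0.2, 84.4]
force: [0.2, 5.7, 5.3]
gripper_width: 23.7
gripper_force: 55.0
```

```bash
python3 m3.py 6; cat > m4.py <<'E'
from h import *
c=cams.get_calibration("scene");M=R.from_euler("xyz",c["attitude"],degrees=True).as_matrix().T
def pr(p):
    q=c["mtx"]@(M@(np.array(p)-c["eye"]));return q[:2]/q[2]
def patch(n): return cv2.cvtColor(cv2.imread(f"pics/s{n}.png"),cv2.COLOR_BGR2GRAY)
import sys
a=patch(3)[184:222,268:302]           # head+collar when home
k=pr((570.1,-29.2,190))-pr((570.1,-29.2,180)); print("px per 10mm",k)
for n in sys.argv[1:]:
    b=patch(n)[160:226,258:312]; r=cv2.resize(cv2.matchTemplate(b,a,cv2.TM_CCOEFF_NORMED),None,fx=8,fy=8,interpolation=cv2.INTER_CUBIC)
    _,v,_,l=cv2.minMaxLoc(r); dx,dy=(l[0]-3.5)/8-10,(l[1]-3.5)/8-24; print(n,round(v,2),dx,dy,"lift",round(dy/k[1]*10,1))
E
python3 m4.py 3 5 6
```

```text
21.65 [581.66164336  68.63010304  59.20195619] [179.87  -0.19  84.45] [  5.5  27.  100.4   0.2  52.5  10.9] [0.2 5.8 5.4] 23.941173721599554
px per 10mm [-0.19826212 -4.48090894]
3 1.0 -0.0625 0.0625 lift -0.1
5 0.91 -1.9375 -3.6875 lift 8.2
6 0.74 -2.3125 -5.3125 lift 11.9
```

>>> apply_moves:
  deltas:
    - [-0.002,0,0,0,-0.8]
    - [-0.002,0,0,0,-0.8]
    - [-0.002,0,0,0,-0.6]
    - [-0.002,0,0,0,-0.3]
    - [-0.002,0,0,0,0]

```text
time_s: 22.15
ee_pos: [579.8, 64.9, 57.8]
ee_rot: [-179.9, 0.0, 84.5]
force: [0.2, 0.1, -0.3]
gripper_width: 36.9
gripper_force: 0.0
```

>>> apply_moves:
  deltas:
    - [0,0,0,0,0.5]
    - [0,0,0,0,0.5]
    - [0,0,0,0,0.5]
    - [0,0,0,0,0.5]
    - [0,0,0,0,0.5]

```text
time_s: 22.65
ee_pos: [580.5, 65.1, 58.4]
ee_rot: [-180.0, -0.0, 84.5]
force: [-0.8, 0.1, 0.2]
gripper_width: 68.6
gripper_force: 0.0
```

>>> apply_moves:
  deltas:
    - [0,0,-0.02,0,0.5]
    - [0,0,-0.05,0,0.5]
    - [0,0,-0.09,0,0.5]
    - [0.03,0,-0.12,0,0.5]
    - [0.06,0,-0.15,0,0.5]

```text
time_s: 23.15
ee_pos: [586.3, 125.0, 210.2]
ee_rot: [179.9, -0.0, 84.4]
force: [0.8, -0.5, 0.2]
gripper_width: 68.6
gripper_force: 0.0
```

>>> apply_moves:
  deltas:
    - [0.04,0,0,0,0.5]
    - [0.08,0,-0.02,0,0.5]
    - [0.12,0,-0.04,0,0.5]
    - [0.15,0,-0.05,0,0.5]
    - [0.15,0,-0.05,0,0.5]

```text
time_s: 23.65
ee_pos: [601.1, 278.4, 259.8]
ee_rot: [179.8, -0.2, 84.7]
force: [0.1, -0.8, 0.4]
gripper_width: 68.4
gripper_force: 0.0
```

```bash
python3 m3.py 7; python3 m4.py 6 7
```

```text
23.75 [600.33479356 274.3432516  258.04122218] [-1.7998e+02  5.0000e-02  8.4570e+01] [23.6 25.1 72.9 -0.  82.1 29. ] [-0.7  0.4 -0.4] 68.37957792492581
px per 10mm [-0.19826212 -4.48090894]
6 0.74 -2.3125 -5.3125 lift 11.9
7 0.98 -2.3125 -5.9375 lift 13.3
```

View pics/d7.png

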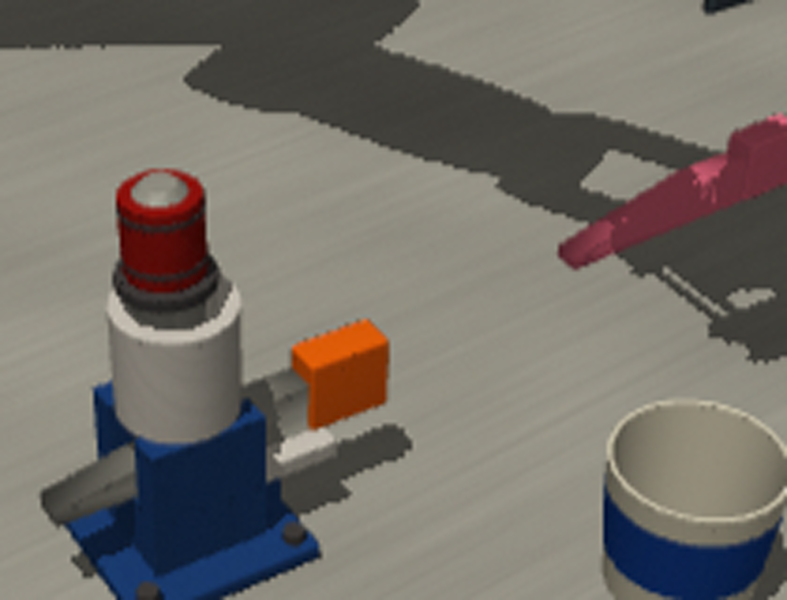

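The arbor stands on the wedge about 13 mm up and nearly upright. The wedge lies flat with its nose well past the axis, the gripper is clear, and the tub hasn't moved. I'm handing in the job.

```bash
python3 -c "
from h import *
print(env.job_done())"
```

```text
the job is handed in; nothing more can be done
None
```

The job is handed in, though the hand-in gave no verdict: the arbor was seated home and released, then the wedge raised it about 13 mm, and it now stands loose on the wedge with the gripper clear.

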